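# Seat a joint drive's cover with four bar nuts in cross order

### The job

Tighten the four bar nuts on the joint drive's cover plate, about a half turn clockwise each and in cross order: both nuts of one diagonal all the way first, then both of the other. Stop each nut when you feel it come up firm on the gasket, without forcing it further, so that the cover sits fully and evenly home. Leave the mug, the gear and the screwdriver where they are, and let go of everything at the end.

Things in the scene. Friction and masses are not known exactly. Their poses are not given: they have to be found in the camera images.
- housing: Square grey cast housing of a robot joint drive, fixed to the bench: foot 176 mm square, body 156 mm square, 60 mm high, with a 2 mm rubber gasket on top (gasket's top 62 mm above the bench) and a lug 74 mm high in the middle of each side, which keep the cover in place. Origin at the centre of its underside on the bench, z up; its yaw varies.
- cover: Aluminium cover plate, 140 mm square and 10 mm thick, with a low central boss (42 mm across, 11 mm high). Four sprung pads under it (about 4 N each) press it up against the nuts, and it goes down with them; at the start it stands about 3 to 5 mm above the gasket, a little askew, and fully home it lies on the gasket. Origin at the centre of its underside, z up. The nuts keep it from being lifted off.
- nutA: Steel nut on the upright stud at (+45, +45) mm (x, y) in the housing's frame, diagonally opposite nutC; neighbours are 90 mm away. Hub 26 mm across; on it a cross bar 38 long, 10 thick and 22 mm high, 18 to 40 mm above the foot. Origin on the stud's axis at the foot, x along the bar, z up. Clockwise from above screws it down on the cover, 10 mm a turn. Home: foot 72 mm above the housing's origin.
- nutA_bar (a point): Where to grip: middle of the nut's bar, 29 mm above its foot; grip across the 10 mm. It starts 1.9 to 3.3 rad short of home; the bar's direction does not tell how far. Runs at 0.06 N m; from home on the gasket resists, 0.8 N m more per rad. Seated is within 0.2 rad short of home; 0.44 rad past it the gasket is crushed. Stop at a clear rise, 0.1 to 0.2 N m; let go and it eases to home.
- nutB: Steel nut on the upright stud at (-45, +45) mm (x, y) in the housing's frame, diagonally opposite nutD; neighbours are 90 mm away. Hub 26 mm across; on it a cross bar 38 long, 10 thick and 22 mm high, 18 to 40 mm above the foot. Origin on the stud's axis at the foot, x along the bar, z up. Clockwise from above screws it down on the cover, 10 mm a turn. Home: foot 72 mm above the housing's origin.
- nutB_bar (a point): Where to grip: middle of the nut's bar, 29 mm above its foot; grip across the 10 mm. It starts 1.9 to 3.3 rad short of home; the bar's direction does not tell how far. Runs at 0.06 N m; from home on the gasket resists, 0.8 N m more per rad. Seated is within 0.2 rad short of home; 0.44 rad past it the gasket is crushed. Stop at a clear rise, 0.1 to 0.2 N m; let go and it eases to home.
- nutC: Steel nut on the upright stud at (-45, -45) mm (x, y) in the housing's frame, diagonally opposite nutA; neighbours are 90 mm away. Hub 26 mm across; on it a cross bar 38 long, 10 thick and 22 mm high, 18 to 40 mm above the foot. Origin on the stud's axis at the foot, x along the bar, z up. Clockwise from above screws it down on the cover, 10 mm a turn. Home: foot 72 mm above the housing's origin.
- nutC_bar (a point): Where to grip: middle of the nut's bar, 29 mm above its foot; grip across the 10 mm. It starts 1.9 to 3.3 rad short of home; the bar's direction does not tell how far. Runs at 0.06 N m; from home on the gasket resists, 0.8 N m more per rad. Seated is within 0.2 rad short of home; 0.44 rad past it the gasket is crushed. Stop at a clear rise, 0.1 to 0.2 N m; let go and it eases to home.
- nutD: Steel nut on the upright stud at (+45, -45) mm (x, y) in the housing's frame, diagonally opposite nutB; neighbours are 90 mm away. Hub 26 mm across; on it a cross bar 38 long, 10 thick and 22 mm high, 18 to 40 mm above the foot. Origin on the stud's axis at the foot, x along the bar, z up. Clockwise from above screws it down on the cover, 10 mm a turn. Home: foot 72 mm above the housing's origin.
- nutD_bar (a point): Where to grip: middle of the nut's bar, 29 mm above its foot; grip across the 10 mm. It starts 1.9 to 3.3 rad short of home; the bar's direction does not tell how far. Runs at 0.06 N m; from home on the gasket resists, 0.8 N m more per rad. Seated is within 0.2 rad short of home; 0.44 rad past it the gasket is crushed. Stop at a clear rise, 0.1 to 0.2 N m; let go and it eases to home.
- mug: Bystander: white mug, 80 mm across, 92 mm high, loose on the bench beside the housing. Origin under its centre.
- gear: Bystander: brass gear wheel, about 78 mm across, 26 mm high with its hub, loose on the bench beside the housing. Origin under its centre.
- driver: Bystander: screwdriver lying loose on the bench beyond the housing.
Things that resemble listed ones, but are neither listed nor needed, are in the scene too. There is more than one size of the housing; the job needs the larger.

How it is judged:
On the way:
1. both nuts of one diagonal are home while both nuts of the other are still up (more than 1 mm above home) (((z of each of nutA, nutC in the frame of housing below 0.07235 m and z of each of nutB, nutD in the frame of housing above 0.073 m) or (z of each of nutB, nutD in the frame of housing below 0.07235 m and z of each of nutA, nutC in the frame of housing above 0.073 m))), for 0.2 s.
At the end, for the whole second after the job is handed in: All four nuts stand home and at rest, their feet no more than 0.35 mm above the home height (72 mm above the housing's origin), and the cover is level on the housing within 0.012 rad (z of each of nutA, nutB, nutC, nutD in the frame of housing below 0.07235 m and angular speed of each of nutA, nutB, nutC, nutD below 0.1 rad/s and angle between the z axis of cover and the z axis of housing, either way round below 0.012 rad); the robot touches nothing.
It fails at once if a nut is overtightened: forced more than 0.7 mm (0.44 rad) past home (z of any of nutA, nutB, nutC, nutD in the frame of housing below 0.0713 m).
It fails at once if the mug is pushed or moved by more than 25 mm (distance of mug from where it was at the start of the episode above 0.025 m).
It fails at once if the gear is pushed or moved by more than 25 mm (distance of gear from where it was at the start of the episode above 0.025 m).
It fails at once if the screwdriver is pushed or moved by more than 25 mm (distance of driver from where it was at the start of the episode above 0.025 m).
It also fails if it takes over 72 s, if anything falls off the work surface, if the arm or the gripper's body presses on something with over 40 N, if the wrist force passes 120 N, or if a joint passes its speed limit or range.

### The arm

A 6-joint arm with a two-finger parallel gripper is mounted at the origin on the work surface. World frame = base frame: x ahead of the robot, y to its left, z up, the work surface at z = 0. Lengths are in m, angles in rad, forces in N, time in s.
With the tool pointing down it reaches from about 0.35 to 0.975 m from the base axis. Payload 4.9 kg.
Tool frame: the origin (TCP) lies on the front face of the gripper's body, between the roots of the fingers; the fingertips stand ctrl.finger_overhang ahead of it and the grasp point (between the pads) lies 54 mm ahead of it (ctrl.finger_overhang is the distance from the TCP to the fingertips, in m); z points along the fingers, y is the line along which they close (so a half turn about z gives the same grasp; the last joint's range is limited). The gripper opens to 85 mm and grips with 20 to 120 N. Pads are 22 mm wide; open, the fingers measure 114 mm over their backs; the gripper's body (76 mm by 85 mm) begins 54 mm behind the grasp point. The pads swing forward as they close: fully open they stand 13 mm farther back than shut.
Start: joints at [-1.26, 0.053, 1.613, -0, 1.476, -0.119], TCP at [0.26, -0.568, 0.304] pointing down, gripper open.
Joint ranges: [-3.01, 3.01], [-1.01, 2.22], [0.06, 2.58], [-1.02, 4.17], [0.09, 2.62], [-3.14, 3.14]. Speed limits (rad/s): [2.57, 2.57, 3.14, 3.14, 3.14, 3.14].

### API

Orientations are given as a rotation vector (axis times angle).
In Python, from station import ctrl, vision gives the robot as it stands. The module is installed in compiled form; this text tells all that it offers.
- The arm moves only by the tool drive_tool, never from a script. Its argument "rows" is a list of rows, each a list of 2 entries, a list of its own where there are three numbers: the shift along the tool's x, y, z in m, then the turn about the tool's z in rad. A call has 1 to 10 rows; each row shifts and turns the commanded pose from where the row before left it, along the tool's axes as they then stand; what a row does not reach is not made up. A row lasts 1/10 s, in which the tool goes at most 50 mm and 8.59 degrees, less where a joint would pass 70% of its speed; a pose out of reach is approached as far as the arm can. A call with a gripper value outside its range is refused whole. "jaw" is the closure, from 0 (fully open) to 1 (shut), set as the call begins (left out, the last holds). The fingers move at their own pace and stop on an object; "grip_force" is the grip in N (left out, the last holds). Time passes only in rows, so rows that do not move let the fingers close. It gives the time, the measured TCP pose, the force, the opening and the grip force at its end, in the units of the state.
- ctrl.get_obs(): the state, without advancing time (a new reading comes with each control period).
- vision.get_image(name): name is "scene" or "top"; returns a dict with "image" (400x640x3 uint8, blue, green, red), "vertical_fov" (degrees; the focal length in pixels is half the picture's height over the tangent of half this angle, whatever the lens; pixels are square), "cx", "cy" (the principal point, pixels), "dist_coeffs" ([k1, k2, p1, p2, k3] as OpenCV has them; the pictures are not rectified), "R" (3x3) and "t" (3): a world point X has camera coordinates R X + t. Camera axes: x right, y down, z forward; pixel columns grow to the right and rows downward; lengths in m; the calibration is good to about 2 mm. A picture is of the moment at which its call begins. There is no depth.
- ctrl.finish_job(): hands the job in; it is judged then, once.
The state is a dict: "t": time; "q": joint angles; "dq": joint speeds; "effort": joint torques, N m; "tool_pos": TCP position; "tool_rot": TCP orientation; "contact_force": force on the tool from outside, world axes, zero at the start; "wrist_torque": the same for the moment, N m; "opening": finger opening in m; "grip_force": force on a finger pad.
Only numpy, scipy, OpenCV 4.12 (cv2) and the standard library are available. Lean on these libraries where they do the work, as an engineer would, in place of code of your own. Each camera call takes 0.05 s, during which the arm holds its last target. There are 200 camera calls.

## Working session

There is one attempt and no reset: what is moved stays moved. The work goes in short steps, Python scripts to look and compute and a tool call to move; the robot and the scene stay as the last step left them, time stands still between calls to the robot, and variables do not carry over. Pictures are saved under pics/ and viewed, at most 10 in all, crops included, and the job is handed in when it is done.

Besides the shell and the picture viewer there is one more tool, called after ">>>" as name(argument=value, ...) on one line, values as JSON. drive_tool: Moves the arm, as the interface text tells. Its arguments: {"type":"object","properties":{"rows":{"type":"array","items":{"type":"array"}},"jaw":{"type":"number"},"grip_force":{"type":"number"}},"required":["rows"]}

```bash
mkdir -p pics; python3 - <<'E'
from station import ctrl, vision
import cv2
for n in("scene","top"):
    d=vision.get_image(n); cv2.imwrite(f"pics/{n}0.png",d["image"])
    print(n,d["vertical_fov"],d["cx"],d["cy"],d["dist_coeffs"],d["R"],d["t"])
print(ctrl.get_obs(),ctrl.finger_overhang)
E
```

```text
scene 45.40823955199725 316.7156283107619 206.00063463261358 [-0.09347684  0.          0.          0.          0.        ] [[ 0.30935976  0.95090767  0.00843441]
 [ 0.64734829 -0.20408879 -0.73436227]
 [-0.69658935  0.23264214 -0.67870532]] [-0.19465605 -0.27563602  1.42483004]
top 48.1516384917083 316.7273338382448 198.14221285938046 [-0.10978854  0.          0.          0.          0.        ] [[-0.00226758 -0.99999196  0.0033062 ]
 [-0.99655515  0.00198567 -0.0829089 ]
 [ 0.08290167 -0.00348282 -0.99655165]] [0.04340761 0.5458678  0.9155223 ]
{'t': 0.1, 'q': array([-1.25997393e+00,  5.33022492e-02,  1.61414715e+00,  2.87991167e-05,
        1.47597042e+00, -1.18974970e-01]), 'dq': array([-0.00056896, -0.0019814 , -0.00276047,  0.00128754,  0.0006608 ,
       -0.00051702]), 'effort': array([ 1.32364668e-03, -3.94902921e+01, -3.71361566e+01, -7.00426810e-06,
        3.96075440e-03, -1.16228657e-05]), 'tool_pos': array([ 0.26032017, -0.56774566,  0.30278445]), 'tool_rot': array([-3.06755106e+00, -6.69547089e-01,  2.29931659e-04]), 'contact_force': array([-1.21372356,  1.14145768, -0.920544  ]), 'wrist_torque': array([-0.03801109, -0.01927135, -0.03327392]), 'grip_force': 0.0, 'opening': 0.08526973774623521} 0.0726
```

View pics/top0.png

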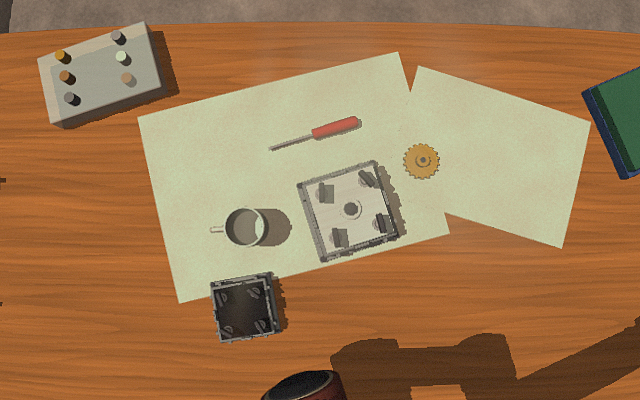

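View pics/scene0.png

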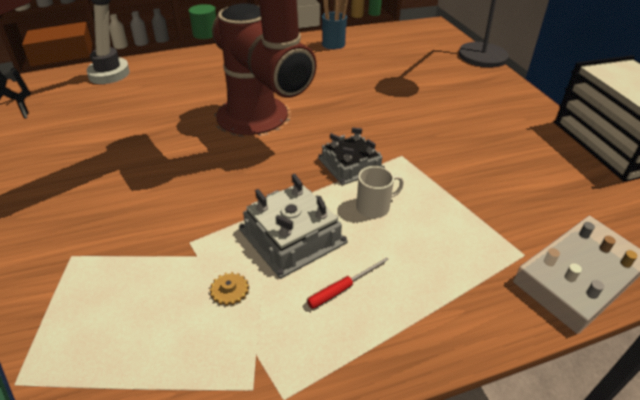

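Candidates for the housing are the large light one at top (350,210) / scene (292,228), and the small dark one at top (245,308) / scene (350,155). The larger light one fits, because it has the aluminium cover and the bigger footprint. I'll confirm with enlarged crops.

```bash
python3 - <<'E'
import cv2
a=cv2.imread("pics/top0.png")[150:270,285:415]
b=cv2.imread("pics/scene0.png")[165:275,230:355]
cv2.imwrite("pics/topc.png",cv2.resize(a,None,fx=5,fy=5,interpolation=cv2.INTER_CUBIC)[:600])
cv2.imwrite("pics/scenec.png",cv2.resize(b,None,fx=5,fy=5,interpolation=cv2.INTER_CUBIC))
E
```

```text
(no output)
```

View pics/topc.png

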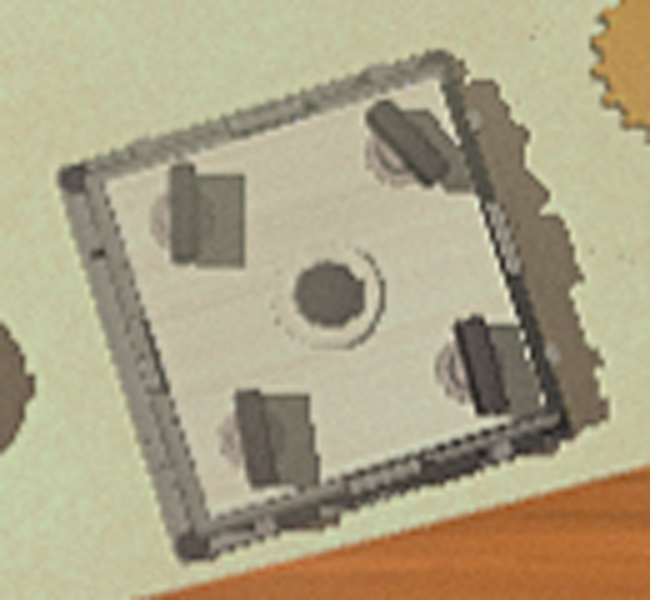

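View pics/scenec.png

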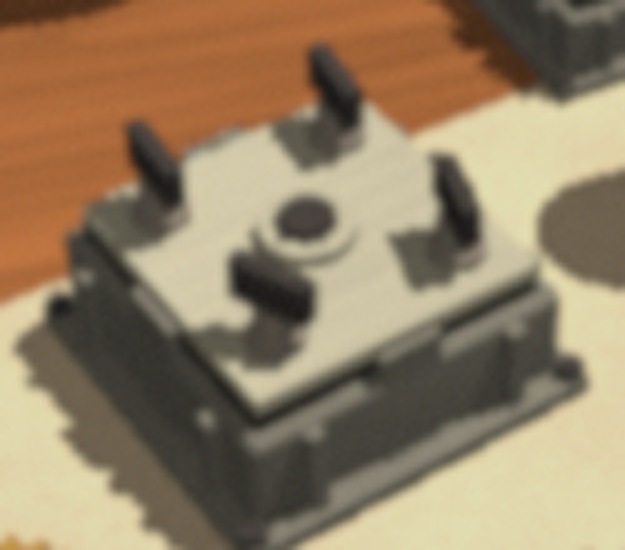

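The crops confirm the larger housing, with an aluminium cover and four dark bars. In the top crop the bar centres are about (184,214), (407,143), (482,366) and (253,438). Next I'll segment the bars and fit box silhouettes in both views.

```bash
cat > h.py <<'E'
import cv2, numpy as np
from station import ctrl, vision
from scipy.optimize import least_squares
def cam(d):
    f=200/np.tan(np.radians(d["vertical_fov"])/2)
    K=np.array([[f,0,d["cx"]],[0,f,d["cy"]],[0,0,1.]])
    return K,np.array(d["dist_coeffs"]),np.array(d["R"]),np.array(d["t"])
def proj(d,P):
    K,k,R,t=cam(d); return cv2.projectPoints(np.atleast_2d(P).astype(float),cv2.Rodrigues(R)[0],t,K,k)[0].reshape(-1,2)
def ray(d,uv,z):
    K,k,R,t=cam(d); n=cv2.undistortPoints(np.array([[uv]],float),K,k).ravel()
    o=-R.T@t; v=R.T@np.r_[n,1]; return o+v*(z-o[2])/v[2]
def box(x,y,a,z):   # bar box of a nut with foot height z
    c,s=np.cos(a),np.sin(a)
    return np.array([[x+c*i*.019-s*j*.005,y+s*i*.019+c*j*.005,z+h] for i in(-1,1) for j in(-1,1) for h in(.018,.040)])
E
python3 - <<'E'
from h import *
import pickle
D={n:vision.get_image(n) for n in("top","scene")}; pickle.dump(D,open("d.pkl","wb"))
d=D["top"]; print("campos",[(-c[2].T@c[3]).round(3) for c in map(cam,D.values())])
un=lambda c,o:((np.array(c)+.5)/5-.5)+o
T=[un(c,(285,150)) for c in((184,214),(407,143),(482,366),(253,438))]
C=np.array([ray(d,p,.115) for p in T]); print(C.round(4)); m=C.mean(0); print("centre",m, "diag",np.linalg.norm(C[0]-C[2]),np.linalg.norm(C[1]-C[3]))
print("scene proj",[(proj(D["scene"],[c[0],c[1],.105])[0]-(230,165))*5 for c in C])
for n,L in D.items():
    g=cv2.cvtColor(L["image"],cv2.COLOR_BGR2GRAY)
    for c in C:
        u=proj(L,[c[0],c[1],.105])[0].astype(int); w=g[u[1]-12:u[1]+13,u[0]-12:u[0]+13]
        h=np.histogram(w,bins=range(20,220,10))[0]; print(n,u,h)
E
```

```text
campos [array([0.468, 0.046, 0.957]), array([ 1.231, -0.203,  0.766])]
[[ 0.5491  0.0337  0.115 ]
 [ 0.5761 -0.0511  0.115 ]
 [ 0.4914 -0.0785  0.115 ]
 [ 0.4646  0.0081  0.115 ]]
centre [ 0.52031042 -0.02196917  0.115     ] diag 0.12624257255051977 0.12619219192639675
scene proj [array([453.51960897, 194.91308381]), array([270.62752705, 282.78476801]), array([153.68441821, 160.22427839]), array([335.46638183,  80.86533022])]
top [321 192] [  0   0   0   0   0   0   2  17  77 104  93  31  23  29  26  17 126  80
   0]
top [365 178] [  0   0   0   1   1  13  45  75  64  54  24  34  20  30  17  14 152  69
  12]
top [380 222] [  0   1  13  23  39  61  40  22  95  25   5  13  13  21  13  17  53 150
  16]
top [334 237] [  0   0   0   0   0   9  27  76  54  98  13  21  12  18  25  22 174  71
   5]
scene [320 203] [  6  19  21  12  32  27  30  14   5  14   7  18  12  12  13  15  33 138
  37]
scene [284 221] [16 46 23 23 56 51 40 23 17 21 15 24 23 29 20 35 40 72 51]
scene [260 197] [  9  20  18  22  32  42  27  33  34 134 143  12   9   9   7   8   4  16
  46]
scene [297 181] [  9  25  17  19  31  36  40  23  38 226 100   5  10   7   4   8   7  20
   0]
```

```bash
python3 - <<'E'
from h import *
import pickle
D=pickle.load(open("d.pkl","rb"))
un=lambda c,o:((np.array(c)+.5)/5-.5)+o
E=[((183,164),(184,263)),((380,108),(436,178)),((471,320),(492,410)),((247,392),(260,484))]
S=[un(c,(230,165)) for c in((457,200),(272,287),(155,165),(335,90))]
C=np.array([[ray(D["top"],un(p,(285,150)),.115) for p in e] for e in E])
ang=[np.arctan2(*(e[0]-e[1])[1::-1]) for e in C]
# rigid fit of centre+yaw on both views
loc=np.array([(45,45),(-45,45),(-45,-45),(45,-45)])*1e-3
def pts(p):
    c,s=np.cos(p[2]),np.sin(p[2]); return loc@np.array([[c,s],[-s,c]])+p[:2]
M=C.mean(1)
def res(p):
    r=[]
    P=pts(p)
    for i in range(4):
        j=np.argmin(np.linalg.norm(P-M[i,:2],axis=1))
        r+=list(proj(D["top"],[*P[j],.115])[0]-np.mean([un(q,(285,150)) for q in E[i]],axis=0))
        r+=list(.5*(proj(D["scene"],[*P[j],.105])[0]-S[i]))
    return r
b=min((least_squares(res,[*M[:,:2].mean(0),y]) for y in np.arange(-.7,.9,.2)),key=lambda r:r.cost)
print(b.x,np.round(b.fun.reshape(-1,4),2))
P=pts(b.x)
N=[]
for i in range(4):
    j=np.argmin(np.linalg.norm(P-M[i,:2],axis=1)); N.append((*P[j],ang[i])); print("ABCD"[j],np.round(N[-1],4),np.round(np.linalg.norm(C[i,0]-C[i,1]),4))
pickle.dump(N,open("n.pkl","wb"))
out=[]
for n,(u,v,w,h) in {"top":(285,150,130,120),"scene":(230,165,125,120)}.items():
    im=cv2.resize(D[n]["image"][v:v+h,u:u+w],None,fx=3,fy=3,interpolation=cv2.INTER_CUBIC)
    for x,y,a in N:
        q=((proj(D[n],box(x,y,a,.076))-(u,v)+.5)*3).astype(int)
        cv2.polylines(im,[q[[1,3,7,5]]],True,(0,0,255),1)
        cv2.polylines(im,[cv2.convexHull(q)],True,(0,255,0),1)
    out.append(im)
cv2.imwrite("pics/ov.png",np.hstack(out))
E
```

```text
[ 0.52062037 -0.0221113  -1.26693581] [[-0.21 -0.4   0.06 -0.19]
 [ 0.05 -0.49  0.01 -0.04]
 [ 0.09  0.32  0.06 -0.31]
 [ 0.27  0.22  0.07 -0.74]]
B [0.5501 0.0343 0.0069] 0.0376
A [ 0.577  -0.0516  0.6645] 0.0341
D [ 0.4911 -0.0785  0.2184] 0.0348
C [0.4642 0.0074 0.1359] 0.0348
```

View pics/ov.png

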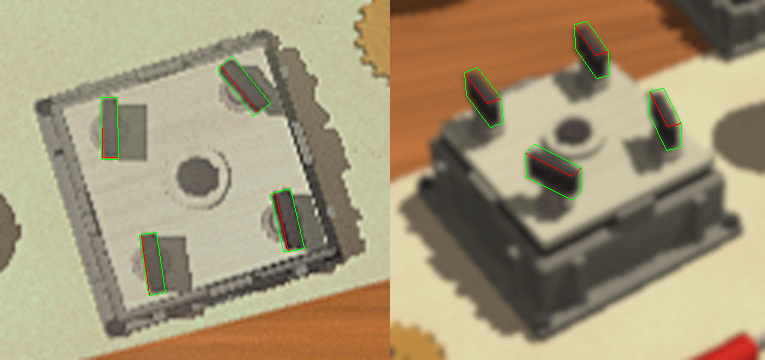

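Overlay shows the fitted boxes matching all four bars in both views. I'll do diagonal B–D first, then A–C, moving above B at a safe height to begin.

>>> drive_tool(rows=[[[0.0367, -0.0305, 0], 0], [[0.0367, -0.0305, 0], 0], [[0.0367, -0.0305, 0], 0], [[0.0367, -0.0305, 0], 0], [[0.0367, -0.0305, 0], 0], [[0.0367, -0.0305, 0], 0], [[0.0367, -0.0305, 0], 0], [[0.0367, -0.0305, 0], 0], [[0.0367, -0.0305, 0], 0], [[0.0367, -0.0305, 0], 0]], jaw=0.45)

```text
t: 1.2
tool_pos: [0.4673, -0.136, 0.304]
tool_rot: [3.069, 0.67, 0.001]
contact_force: [0.3, -0.6, 0.2]
opening: 0.0467
grip_force: 0.0
```

>>> drive_tool(rows=[[[0.0367, -0.0305, 0], 0], [[0.0367, -0.0305, 0], 0], [[0.0367, -0.0305, 0], 0], [[0.0367, -0.0305, 0], 0], [[0, 0, 0], -0.145], [[0, 0, 0], -0.145], [[0, 0, 0], -0.145], [[0, 0, 0], -0.145], [[0, 0, 0], -0.145], [[0, 0, 0], -0.145]])

```text
t: 2.2
tool_pos: [0.5494, 0.0342, 0.3036]
tool_rot: [-2.495, -1.908, 0.001]
contact_force: [-0.7, 1.0, 0.5]
opening: 0.0469
grip_force: 0.0
```

>>> drive_tool(rows=[[[0, 0, 0], -0.145], [[0, 0, 0], -0.145], [[0, 0, 0], -0.145], [[0, 0, 0], -0.145], [[0, 0, 0], -0.145], [[0, 0, 0], -0.145], [[0, 0, 0], -0.145], [[0, 0, 0], -0.145], [[0, 0, 0], -0.145], [[0, 0, 0], -0.145]])

```text
t: 3.2
tool_pos: [0.5494, 0.0341, 0.3036]
tool_rot: [-0.602, -3.083, 0.0]
contact_force: [0.5, -0.2, 0.0]
opening: 0.0471
grip_force: 0.0
```

```bash
cat >> h.py <<'E'
from scipy.spatial.transform import Rotation as Ro
import pickle
def rep(k=None, z=None):
    o=ctrl.get_obs(); R=Ro.from_rotvec(o["tool_rot"]).as_matrix(); yaw=np.arctan2(R[1,0],R[0,0])
    print("t%.2f"%o["t"],"pos",o["tool_pos"].round(4),"yaw %.3f"%yaw,"q6 %.3f"%o["q"][5],"F",o["contact_force"].round(2),"M",o["wrist_torque"].round(3),"e6 %.3f"%o["effort"][5],"open %.4f grip %.1f"%(o["opening"],o["grip_force"]))
    if k:
        x,y,a=dict(zip("BADC",pickle.load(open("n.pkl","rb"))))[k]
        print("tool shift",(R.T@(np.array([x,y,z])-o["tool_pos"])).round(4),"turn %.3f"%-((a+np.pi-yaw+np.pi/2)%np.pi-np.pi/2), "q6 total target",round(np.arctan2(y,x)-np.arcsin(.0739/np.hypot(x,y))-a-np.pi/2,2))
E
python3 -c "from h import *; rep('B',.168)"
```

```text
t3.20 pos [0.5494 0.0341 0.3036] yaw 2.756 q6 -1.258 F [ 0.5  -0.24  0.  ] M [ 0.01  -0.001 -0.04 ] e6 1.194 open 0.0471 grip 0.0
tool shift [-0.0006  0.0004  0.1356] turn -0.393 q6 total target -1.65
```

>>> drive_tool(rows=[[[-0.0006, 0.0004, 0.02], -0.131], [[0, 0, 0.035], -0.131], [[0, 0, 0.035], -0.131], [[0, 0, 0.025], 0], [[0, 0, 0.0206], 0], [[0, 0, 0], 0]])

```text
t: 3.8
tool_pos: [0.5478, 0.0344, 0.1643]
tool_rot: [0.002, -3.134, -0.001]
contact_force: [-0.4, -0.4, 0.2]
opening: 0.0469
grip_force: 0.0
```

```bash
python3 -c "from h import *; rep('B',.168)"
```

```text
t3.80 pos [0.5478 0.0344 0.1643] yaw -3.140 q6 -1.645 F [-0.38 -0.44  0.18] M [-0.011  0.009  0.012] e6 -0.001 open 0.0469 grip 0.0
tool shift [-0.0022 -0.0001 -0.0037] turn -0.006 q6 total target -1.65
```

>>> drive_tool(rows=[[[0, 0, 0], 0], [[0, 0, 0], 0]])

```text
t: 4.0
tool_pos: [0.5513, 0.0342, 0.1701]
tool_rot: [-0.002, 3.139, -0.0]
contact_force: [0.8, -0.4, -0.2]
opening: 0.047
grip_force: 0.0
```

```bash
python3 -c "from h import *; rep('B',.168)"
```

```text
t4.00 pos [0.5513 0.0342 0.1701] yaw -3.140 q6 -1.645 F [ 0.78 -0.37 -0.2 ] M [ 0.023 -0.006  0.024] e6 0.000 open 0.0470 grip 0.0
tool shift [0.0012 0.0001 0.0021] turn -0.006 q6 total target -1.65
```

>>> drive_tool(rows=[[[0, 0, 0], 0], [[0, 0, 0], 0], [[0, 0, 0], 0], [[0, 0, 0], 0], [[0, 0, 0], 0], [[0, 0, 0], 0]], jaw=1.0, grip_force=40)

```text
t: 4.6
tool_pos: [0.5509, 0.0344, 0.1694]
tool_rot: [-0.002, 3.14, 0.001]
contact_force: [-0.8, 1.8, 5.2]
opening: 0.0088
grip_force: 42.3
```

```bash
python3 -c "from h import *; rep('B',.168)"
```

```text
t4.60 pos [0.5509 0.0344 0.1694] yaw -3.140 q6 -1.645 F [-0.75  1.77  5.17] M [ 0.272  0.166 -0.046] e6 -0.002 open 0.0088 grip 42.3
tool shift [ 0.0008 -0.0001  0.0014] turn -0.006 q6 total target -1.65
```

>>> drive_tool(rows=[[[0, 0, 0.0002], 0.14], [[0, 0, 0.0002], 0.14], [[0, 0, 0.0002], 0.14], [[0, 0, 0.0002], 0.14], [[0, 0, 0.0002], 0.14], [[0, 0, 0.0002], 0.14], [[0, 0, 0.0002], 0.14], [[0, 0, 0.0002], 0.14], [[0, 0, 0.0002], 0.14], [[0, 0, 0.0002], 0.14]])

```text
t: 5.6
tool_pos: [0.5502, 0.0335, 0.1672]
tool_rot: [2.028, 2.398, -0.003]
contact_force: [-3.5, -1.7, 8.1]
opening: 0.0089
grip_force: 42.6
```

```bash
python3 -c "from h import *; rep()"
```

```text
t5.60 pos [0.5502 0.0335 0.1672] yaw 1.738 q6 -0.239 F [-3.47 -1.74  8.09] M [-0.368  0.719  0.071] e6 -1.062 open 0.0089 grip 42.6
```

>>> drive_tool(rows=[[[0, 0, 0.0002], 0.1], [[0, 0, 0.0002], 0.1], [[0, 0, 0.0002], 0.1], [[0, 0, 0.0001], 0.06]])

```text
t: 6.0
tool_pos: [0.55, 0.0335, 0.1667]
tool_rot: [2.422, 2.0, -0.004]
contact_force: [-5.5, -2.3, 9.2]
opening: 0.0091
grip_force: 42.8
```

```bash
python3 -c "from h import *; rep()"
```

```text
t6.00 pos [0.55   0.0335 0.1667] yaw 1.380 q6 0.118 F [-5.51 -2.29  9.2 ] M [-0.339  0.972  0.016] e6 -0.264 open 0.0091 grip 42.8
```

>>> drive_tool(rows=[[[0, 0, 0.0001], 0.06], [[0, 0, 0.0001], 0.06], [[0, 0, 0], 0], [[0, 0, 0], 0]])

```text
t: 6.4
tool_pos: [0.5499, 0.0336, 0.1665]
tool_rot: [2.535, 1.855, -0.005]
contact_force: [-5.4, -1.8, 9.4]
opening: 0.009
grip_force: 42.9
```

```bash
python3 -c "from h import *; rep()"
```

```text
t6.40 pos [0.5499 0.0336 0.1665] yaw 1.263 q6 0.235 F [-5.37 -1.78  9.44] M [-0.341  1.031  0.123] e6 0.056 open 0.0090 grip 42.9
```

>>> drive_tool(rows=[[[0, 0, 0.0002], 0.1], [[0, 0, 0.0001], 0.06], [[0, 0, 0], 0], [[0, 0, 0], 0]])

```text
t: 6.8
tool_pos: [0.5497, 0.0337, 0.1662]
tool_rot: [2.676, 1.646, -0.005]
contact_force: [-5.0, -1.8, 10.1]
opening: 0.0087
grip_force: 42.9
```

```bash
python3 -c "from h import *; rep()"
```

```text
t6.80 pos [0.5497 0.0337 0.1662] yaw 1.103 q6 0.395 F [-5.01 -1.78 10.06] M [-0.351  1.21   0.074] e6 0.057 open 0.0087 grip 42.9
```

Effort on joint 6 at rest reads 0.057, a clean running torque, so I'll use that to detect the rise.

>>> drive_tool(rows=[[[0, 0, 0.0002], 0.12], [[0, 0, 0.0002], 0.12], [[0, 0, 0], 0], [[0, 0, 0], 0]])

```text
t: 7.2
tool_pos: [0.5495, 0.0338, 0.1658]
tool_rot: [-2.853, -1.314, 0.006]
contact_force: [-6.6, -0.7, 11.1]
opening: 0.0088
grip_force: 43.0
```

```bash
python3 -c "from h import *; rep()"
```

```text
t7.20 pos [0.5495 0.0338 0.1658] yaw 0.863 q6 0.635 F [-6.6  -0.67 11.11] M [-0.23   1.306  0.01 ] e6 0.051 open 0.0088 grip 43.0
```

>>> drive_tool(rows=[[[0, 0, 0], 0.12], [[0, 0, 0], 0.12], [[0, 0, 0], 0], [[0, 0, 0], 0]])

```text
t: 7.6
tool_pos: [0.5493, 0.034, 0.1654]
tool_rot: [-2.99, -0.963, 0.006]
contact_force: [-7.8, -0.7, 10.0]
opening: 0.009
grip_force: 42.9
```

```bash
python3 -c "from h import *; rep()"
```

```text
t7.60 pos [0.5493 0.034  0.1654] yaw 0.623 q6 0.875 F [-7.77 -0.71  9.99] M [-0.133  1.285  0.056] e6 0.051 open 0.0090 grip 42.9
```

>>> drive_tool(rows=[[[0, 0, 0.0001], 0.12], [[0, 0, 0.0001], 0.12], [[0, 0, 0], 0], [[0, 0, 0], 0]])

```text
t: 8.0
tool_pos: [0.5492, 0.0342, 0.1651]
tool_rot: [-3.084, -0.598, 0.007]
contact_force: [-6.2, -0.6, 8.8]
opening: 0.0088
grip_force: 42.8
```

```bash
python3 -c "from h import *; rep()"
```

```text
t8.00 pos [0.5492 0.0342 0.1651] yaw 0.383 q6 1.115 F [-6.17 -0.58  8.8 ] M [-0.025  1.285  0.103] e6 0.103 open 0.0088 grip 42.8
```

>>> drive_tool(rows=[[[0, 0, 0.0001], 0.1], [[0, 0, 0], 0], [[0, 0, 0], 0]])

```text
t: 8.3
tool_pos: [0.5492, 0.0342, 0.1649]
tool_rot: [-3.11, -0.444, 0.007]
contact_force: [-6.5, -0.2, 8.8]
opening: 0.0089
grip_force: 42.8
```

```bash
python3 -c "from h import *; rep()"
```

```text
t8.30 pos [0.5492 0.0342 0.1649] yaw 0.284 q6 1.215 F [-6.51 -0.21  8.85] M [0.075 1.262 0.145] e6 0.183 open 0.0089 grip 42.8
```

>>> drive_tool(rows=[[[0, 0, 0], 0], [[0, 0, 0], 0], [[0, 0, 0], 0], [[0, 0, -0.03], 0], [[0, 0, -0.04], 0], [[0, 0, 0], -0.145], [[0, 0, 0], -0.145], [[0, 0, 0], -0.145], [[0, 0, 0], -0.145], [[0, 0, 0], -0.145]], jaw=0.45)

```text
t: 9.3
tool_pos: [0.5502, 0.0342, 0.234]
tool_rot: [-2.747, -1.525, 0.0]
contact_force: [-0.3, 0.9, 0.4]
opening: 0.0471
grip_force: 0.0
```

>>> drive_tool(rows=[[[0, 0, 0], -0.145], [[0, 0, 0], -0.145], [[0, 0, 0], -0.145], [[0, 0, 0], -0.145], [[0, 0, 0], -0.145], [[0, 0, 0], -0.145], [[0, 0, 0], -0.145], [[0, 0, 0], -0.145], [[0, 0, 0], -0.145], [[0, 0, 0], -0.145]])

```text
t: 10.3
tool_pos: [0.5502, 0.0342, 0.234]
tool_rot: [-1.044, -2.963, 0.0]
contact_force: [-0.6, 0.2, 0.5]
opening: 0.047
grip_force: 0.0
```

>>> drive_tool(rows=[[[0, 0, 0], -0.145], [[0, 0, 0], -0.145], [[0, 0, 0], -0.145], [[0, 0, 0], -0.145], [[0, 0, 0], -0.145], [[0, 0, 0], -0.145], [[0, 0, 0], -0.145], [[0, 0, 0], 0], [[0, 0, 0], 0]])

```text
t: 11.2
tool_pos: [0.5502, 0.0342, 0.2341]
tool_rot: [0.513, -3.099, -0.0]
contact_force: [-0.7, -0.2, 1.0]
opening: 0.047
grip_force: 0.0
```

```bash
python3 -c "from h import *; rep('D',.169)"
```

```text
t11.20 pos [0.5502 0.0342 0.2341] yaw -2.813 q6 -1.972 F [-0.73 -0.2   1.04] M [ 0.011  0.02  -0.004] e6 -0.034 open 0.0470 grip 0.0
tool shift [ 0.0922 -0.0877  0.0651] turn 0.110 q6 total target -2.1
```

>>> drive_tool(rows=[[[0.031, -0.0292, 0], 0], [[0.031, -0.0292, 0], 0], [[0.031, -0.0292, 0], 0], [[0, 0, 0], 0.11], [[0, 0, 0.025], 0], [[0, 0, 0.025], 0], [[0, 0, 0.0151], 0], [[0, 0, 0], 0], [[0, 0, 0], 0], [[0, 0, 0], 0]])

```text
t: 12.2
tool_pos: [0.4917, -0.079, 0.1708]
tool_rot: [-0.346, 3.12, -0.002]
contact_force: [0.9, -0.4, 0.2]
opening: 0.0471
grip_force: 0.0
```

```bash
python3 -c "from h import *; rep('D',.169)"
```

```text
t12.20 pos [ 0.4917 -0.079   0.1708] yaw -2.921 q6 -2.101 F [ 0.88 -0.4   0.16] M [-0.005  0.024  0.03 ] e6 0.004 open 0.0471 grip 0.0
tool shift [0.0005 0.0006 0.0018] turn 0.003 q6 total target -2.1
```

>>> drive_tool(rows=[[[0, 0, 0], 0], [[0, 0, 0], 0], [[0, 0, 0], 0], [[0, 0, 0], 0], [[0, 0, 0], 0], [[0, 0, 0], 0]], jaw=1.0, grip_force=40)

```text
t: 12.8
tool_pos: [0.4913, -0.0786, 0.1702]
tool_rot: [-0.347, 3.121, 0.001]
contact_force: [-1.0, 3.4, 6.2]
opening: 0.0091
grip_force: 42.2
```

```bash
python3 -c "from h import *; rep('D',.169)"
```

```text
t12.80 pos [ 0.4913 -0.0786  0.1702] yaw -2.920 q6 -2.101 F [-0.97  3.4   6.24] M [ 0.534  0.217 -0.018] e6 0.016 open 0.0091 grip 42.2
tool shift [0.0001 0.0001 0.0012] turn 0.003 q6 total target -2.1
```

Gripped on the bar (9.1 mm). I'll turn 1.4 + 0.4 rad, then feel for the rise.

>>> drive_tool(rows=[[[0, 0, 0.0002], 0.14], [[0, 0, 0.0002], 0.14], [[0, 0, 0.0002], 0.14], [[0, 0, 0.0002], 0.14], [[0, 0, 0.0002], 0.14], [[0, 0, 0.0002], 0.14], [[0, 0, 0.0002], 0.14], [[0, 0, 0.0002], 0.14], [[0, 0, 0.0002], 0.14], [[0, 0, 0.0002], 0.14]])

```text
t: 13.8
tool_pos: [0.4911, -0.0789, 0.168]
tool_rot: [1.753, 2.606, -0.0]
contact_force: [-0.9, 2.3, 4.7]
opening: 0.0091
grip_force: 42.1
```

>>> drive_tool(rows=[[[0, 0, 0.0002], 0.12], [[0, 0, 0.0001], 0.12], [[0, 0, 0.0002], 0.12], [[0, 0, 0], 0], [[0, 0, 0], 0]])

```text
t: 14.3
tool_pos: [0.4909, -0.0789, 0.1674]
tool_rot: [2.185, 2.257, -0.0]
contact_force: [-1.9, 2.4, 5.2]
opening: 0.0087
grip_force: 42.2
```

```bash
python3 -c "from h import *; rep()"
```

```text
t14.30 pos [ 0.4909 -0.0789  0.1674] yaw 1.603 q6 -0.342 F [-1.87  2.41  5.21] M [0.24  0.333 0.03 ] e6 0.045 open 0.0087 grip 42.2
```

>>> drive_tool(rows=[[[0, 0, 0.0002], 0.12], [[0, 0, 0.0002], 0.12], [[0, 0, 0], 0], [[0, 0, 0], 0]])

```text
t: 14.7
tool_pos: [0.4909, -0.0789, 0.167]
tool_rot: [2.439, 1.98, -0.001]
contact_force: [-1.4, 1.5, 6.4]
opening: 0.0089
grip_force: 42.2
```

```bash
python3 -c "from h import *; rep()"
```

```text
t14.70 pos [ 0.4909 -0.0789  0.167 ] yaw 1.363 q6 -0.102 F [-1.38  1.46  6.44] M [0.305 0.421 0.058] e6 0.045 open 0.0089 grip 42.2
```

>>> drive_tool(rows=[[[0, 0, 0.0002], 0.12], [[0, 0, 0.0001], 0.12], [[0, 0, 0], 0], [[0, 0, 0], 0]])

```text
t: 15.1
tool_pos: [0.4908, -0.0788, 0.1666]
tool_rot: [-2.659, -1.673, 0.001]
contact_force: [-2.1, 1.2, 5.6]
opening: 0.0089
grip_force: 42.2
```

```bash
python3 -c "from h import *; rep()"
```

```text
t15.10 pos [ 0.4908 -0.0788  0.1666] yaw 1.123 q6 0.138 F [-2.13  1.21  5.57] M [0.326 0.431 0.04 ] e6 0.043 open 0.0089 grip 42.2
```

>>> drive_tool(rows=[[[0, 0, 0.0002], 0.12], [[0, 0, 0.0002], 0.12], [[0, 0, 0], 0], [[0, 0, 0], 0]])

```text
t: 15.5
tool_pos: [0.4907, -0.0788, 0.1662]
tool_rot: [-2.84, -1.343, 0.001]
contact_force: [-3.2, 1.8, 5.9]
opening: 0.0089
grip_force: 42.3
```

```bash
python3 -c "from h import *; rep()"
```

```text
t15.50 pos [ 0.4907 -0.0788  0.1662] yaw 0.883 q6 0.378 F [-3.22  1.79  5.86] M [0.328 0.454 0.016] e6 0.042 open 0.0089 grip 42.3
```

>>> drive_tool(rows=[[[0, 0, 0.0002], 0.12], [[0, 0, 0.0001], 0.12], [[0, 0, 0], 0], [[0, 0, 0], 0]])

```text
t: 15.9
tool_pos: [0.4907, -0.0788, 0.1659]
tool_rot: [-2.98, -0.993, 0.001]
contact_force: [-2.9, 2.3, 6.8]
opening: 0.0091
grip_force: 42.2
```

```bash
python3 -c "from h import *; rep()"
```

```text
t15.90 pos [ 0.4907 -0.0788  0.1659] yaw 0.643 q6 0.618 F [-2.87  2.28  6.83] M [0.431 0.507 0.076] e6 0.038 open 0.0091 grip 42.2
```

Turned 2.72 rad so far, and it's still running free.

>>> drive_tool(rows=[[[0, 0, 0.0002], 0.12], [[0, 0, 0.0001], 0.12], [[0, 0, 0], 0], [[0, 0, 0], 0]])

```text
t: 16.3
tool_pos: [0.4907, -0.0787, 0.1655]
tool_rot: [-3.077, -0.63, 0.001]
contact_force: [-2.7, 1.9, 6.2]
opening: 0.0089
grip_force: 42.3
```

```bash
python3 -c "from h import *; rep()"
```

```text
t16.30 pos [ 0.4907 -0.0787  0.1655] yaw 0.404 q6 0.858 F [-2.7   1.9   6.24] M [0.453 0.467 0.191] e6 0.226 open 0.0089 grip 42.3
```

Clear rise (0.19 N m over running). Releasing D, then unwinding towards A.

>>> drive_tool(rows=[[[0, 0, 0], 0], [[0, 0, 0], 0], [[0, 0, 0], 0], [[0, 0, -0.03], 0], [[0, 0, -0.04], 0], [[0, 0, 0], -0.145], [[0, 0, 0], -0.145], [[0, 0, 0], -0.145], [[0, 0, 0], -0.145], [[0, 0, 0], -0.145]], jaw=0.45)

```text
t: 17.3
tool_pos: [0.4907, -0.0789, 0.2348]
tool_rot: [2.65, 1.687, -0.0]
contact_force: [0.3, -0.9, -0.3]
opening: 0.0467
grip_force: 0.0
```

>>> drive_tool(rows=[[[0, 0, 0], -0.145], [[0, 0, 0], -0.145], [[0, 0, 0], -0.145], [[0, 0, 0], -0.145], [[0, 0, 0], -0.145], [[0, 0, 0], -0.145], [[0, 0, 0], -0.145], [[0, 0, 0], -0.145], [[0, 0, 0], -0.145], [[0, 0, 0], -0.145]])

```text
t: 18.3
tool_pos: [0.4907, -0.079, 0.2347]
tool_rot: [-0.865, -3.02, 0.0]
contact_force: [0.1, -0.6, 1.0]
opening: 0.0469
grip_force: 0.0
```

>>> drive_tool(rows=[[[0, 0, 0], -0.145], [[0, 0, 0], -0.145], [[0, 0, 0], -0.145], [[0, 0, 0], -0.145], [[0, 0, 0], -0.145], [[0, 0, 0], -0.145], [[0, 0, 0], -0.145], [[0, 0, 0], -0.145], [[0, 0, 0], 0], [[0, 0, 0], 0]])

```text
t: 19.3
tool_pos: [0.4907, -0.0789, 0.2348]
tool_rot: [0.918, -3.004, -0.0]
contact_force: [0.5, 0.2, -0.2]
opening: 0.0466
grip_force: 0.0
```

```bash
python3 -c "
from h import *; rep('A',.169)
for n in ('top','scene'):
    d=vision.get_image(n); cv2.imwrite('pics/%s1.png'%n,d['image'])
a=cv2.imread('pics/top1.png')[150:270,285:415]; b=cv2.imread('pics/scene1.png')[165:285,230:355]
cv2.imwrite('pics/mid.png',np.hstack([cv2.resize(i,None,fx=3,fy=3,interpolation=cv2.INTER_CUBIC) for i in (a,b)]))"
```

```text
t19.30 pos [ 0.4907 -0.0789  0.2348] yaw -2.548 q6 -2.473 F [ 0.49  0.21 -0.18] M [ 0.004 -0.015  0.049] e6 -0.034 open 0.0466 grip 0.0
tool shift [-0.0868 -0.0256  0.0658] turn -0.071 q6 total target -2.45
```

View pics/mid.png

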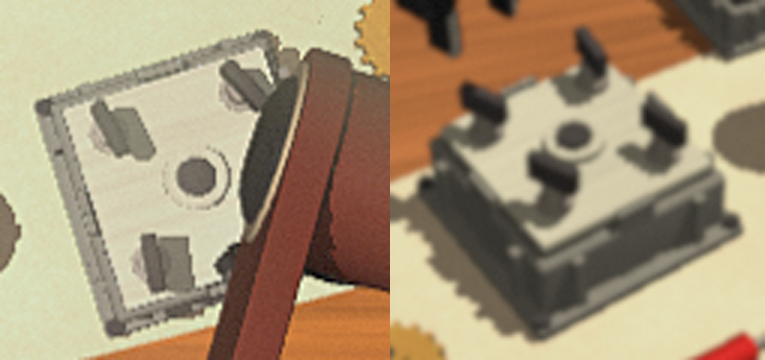

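The picture shows B and D turned, with A (crop 245,85) and C (crop 155,263) as before. Going to A.

>>> drive_tool(rows=[[[-0.0431, -0.0127, 0], 0], [[-0.0432, -0.0126, 0], 0], [[0, 0, 0], -0.071], [[0, 0, 0.025], 0], [[0, 0, 0.025], 0], [[0, 0, 0.0158], 0], [[0, 0, 0], 0], [[0, 0, 0], 0], [[0, 0, 0], 0], [[0, 0, 0], 0]])

```text
t: 20.4
tool_pos: [0.5773, -0.0515, 0.1711]
tool_rot: [-1.028, 2.966, -0.002]
contact_force: [-0.0, -0.6, 0.5]
opening: 0.0473
grip_force: 0.0
```

>>> drive_tool(rows=[[[0, 0, 0], 0], [[0, 0, 0], 0], [[0, 0, 0], 0], [[0, 0, 0], 0], [[0, 0, 0], 0], [[0, 0, 0], 0]], jaw=1.0)

```text
t: 21.0
tool_pos: [0.5767, -0.0513, 0.1698]
tool_rot: [-1.029, 2.968, -0.0]
contact_force: [-0.3, 0.1, 3.8]
opening: 0.0086
grip_force: 42.3
```

```bash
python3 -c "from h import *; rep('A',.169)"
```

```text
t21.00 pos [ 0.5767 -0.0513  0.1698] yaw -2.474 q6 -2.455 F [-0.3   0.09  3.83] M [0.169 0.162 0.03 ] e6 0.029 open 0.0086 grip 42.3
tool shift [-0.0001 -0.0005  0.0008] turn 0.003 q6 total target -2.45
```

>>> drive_tool(rows=[[[0, 0, 0.0002], 0.14], [[0, 0, 0.0002], 0.14], [[0, 0, 0.0002], 0.14], [[0, 0, 0.0002], 0.14], [[0, 0, 0.0002], 0.14], [[0, 0, 0.0002], 0.14], [[0, 0, 0.0002], 0.14], [[0, 0, 0.0002], 0.14], [[0, 0, 0.0002], 0.14], [[0, 0, 0.0002], 0.14]])

```text
t: 22.0
tool_pos: [0.5766, -0.0513, 0.1676]
tool_rot: [1.134, 2.929, 0.0]
contact_force: [-0.5, 0.6, 2.7]
opening: 0.0088
grip_force: 42.2
```

>>> drive_tool(rows=[[[0, 0, 0.0002], 0.12], [[0, 0, 0.0001], 0.12], [[0, 0, 0.0002], 0.12], [[0, 0, 0.0002], 0.12], [[0, 0, 0], 0], [[0, 0, 0], 0]])

```text
t: 22.6
tool_pos: [0.5766, -0.0513, 0.1668]
tool_rot: [1.787, 2.583, 0.0]
contact_force: [-0.4, -0.5, 3.3]
opening: 0.0093
grip_force: 42.2
```

```bash
python3 -c "from h import *; rep()"
```

```text
t22.60 pos [ 0.5766 -0.0513  0.1668] yaw 1.931 q6 -0.578 F [-0.38 -0.54  3.29] M [0.113 0.038 0.011] e6 0.063 open 0.0093 grip 42.2
```

>>> drive_tool(rows=[[[0, 0, 0.0002], 0.12], [[0, 0, 0.0002], 0.12], [[0, 0, 0], 0], [[0, 0, 0], 0]])

```text
t: 23.0
tool_pos: [0.5766, -0.0513, 0.1664]
tool_rot: [2.082, 2.352, 0.0]
contact_force: [-0.6, 1.2, 2.8]
opening: 0.0087
grip_force: 42.3
```

```bash
python3 -c "from h import *; rep()"
```

```text
t23.00 pos [ 0.5766 -0.0513  0.1664] yaw 1.692 q6 -0.339 F [-0.56  1.22  2.81] M [0.071 0.068 0.049] e6 0.055 open 0.0087 grip 42.3
```

>>> drive_tool(rows=[[[0, 0, 0.0002], 0.12], [[0, 0, 0.0002], 0.12], [[0, 0, 0], 0], [[0, 0, 0], 0]])

```text
t: 23.4
tool_pos: [0.5766, -0.0513, 0.166]
tool_rot: [2.349, 2.086, 0.0]
contact_force: [-1.3, 0.8, 4.8]
opening: 0.0089
grip_force: 42.4
```

```bash
python3 -c "from h import *; rep()"
```

```text
t23.40 pos [ 0.5766 -0.0513  0.166 ] yaw 1.453 q6 -0.099 F [-1.26  0.83  4.81] M [0.09  0.13  0.007] e6 0.051 open 0.0089 grip 42.4
```

>>> drive_tool(rows=[[[0, 0, 0.0002], 0.12], [[0, 0, 0.0001], 0.12], [[0, 0, 0], 0], [[0, 0, 0], 0]])

```text
t: 23.8
tool_pos: [0.5765, -0.0513, 0.1656]
tool_rot: [2.581, 1.79, 0.0]
contact_force: [-0.4, 1.2, 2.6]
opening: 0.009
grip_force: 42.4
```

```bash
python3 -c "from h import *; rep()"
```

```text
t23.80 pos [ 0.5765 -0.0513  0.1656] yaw 1.213 q6 0.141 F [-0.44  1.15  2.57] M [ 0.189 -0.     0.047] e6 0.050 open 0.0090 grip 42.4
```

>>> drive_tool(rows=[[[0, 0, 0.0002], 0.12], [[0, 0, 0.0001], 0.12], [[0, 0, 0], 0], [[0, 0, 0], 0]])

```text
t: 24.2
tool_pos: [0.5765, -0.0513, 0.1653]
tool_rot: [2.777, 1.469, 0.001]
contact_force: [0.4, 1.2, 3.6]
opening: 0.0089
grip_force: 42.3
```

```bash
python3 -c "from h import *; rep()"
```

```text
t24.20 pos [ 0.5765 -0.0513  0.1653] yaw 0.973 q6 0.381 F [0.41 1.19 3.57] M [0.183 0.048 0.084] e6 0.064 open 0.0089 grip 42.3
```

>>> drive_tool(rows=[[[0, 0, 0.0002], 0.15], [[0, 0, 0], 0], [[0, 0, 0], 0], [[0, 0, 0], 0]])

```text
t: 24.6
tool_pos: [0.5765, -0.0513, 0.1651]
tool_rot: [2.88, 1.255, 0.0]
contact_force: [1.0, 1.0, 3.9]
opening: 0.0093
grip_force: 42.4
```

```bash
python3 -c "from h import *; rep()"
```

```text
t24.60 pos [ 0.5765 -0.0513  0.1651] yaw 0.822 q6 0.532 F [0.95 1.   3.89] M [ 0.211 -0.003  0.187] e6 0.150 open 0.0093 grip 42.4
```

A shows a clear rise (0.10 over running). Releasing, then C.

>>> drive_tool(rows=[[[0, 0, 0], 0], [[0, 0, 0], 0], [[0, 0, 0], 0], [[0, 0, -0.03], 0], [[0, 0, -0.04], 0], [[0, 0, 0], -0.144], [[0, 0, 0], -0.144], [[0, 0, 0], -0.144], [[0, 0, 0], -0.144], [[0, 0, 0], -0.144]], jaw=0.45)

```text
t: 25.6
tool_pos: [0.5761, -0.0513, 0.2344]
tool_rot: [-2.249, -2.192, 0.001]
contact_force: [0.9, 0.4, 0.0]
opening: 0.0468
grip_force: 0.0
```

>>> drive_tool(rows=[[[0, 0, 0], -0.144], [[0, 0, 0], -0.144], [[0, 0, 0], -0.144], [[0, 0, 0], -0.144], [[0, 0, 0], -0.144], [[0, 0, 0], -0.144], [[0, 0, 0], -0.144], [[0, 0, 0], -0.144], [[0, 0, 0], -0.144], [[0, 0, 0], -0.144]])

```text
t: 26.6
tool_pos: [0.5761, -0.0514, 0.2344]
tool_rot: [-0.246, -3.131, 0.0]
contact_force: [-0.1, -0.0, 0.5]
opening: 0.0478
grip_force: 0.0
```

>>> drive_tool(rows=[[[0, 0, 0], -0.144], [[0, 0, 0], -0.144], [[0, 0, 0], 0], [[0, 0, 0], 0]])

```text
t: 27.0
tool_pos: [0.5762, -0.0513, 0.2346]
tool_rot: [0.192, -3.135, -0.0]
contact_force: [-0.4, -0.4, 0.1]
opening: 0.0466
grip_force: 0.0
```

```bash
python3 -c "from h import *; rep('C',.169)"
```

```text
t27.00 pos [ 0.5762 -0.0513  0.2346] yaw -3.019 q6 -1.911 F [-0.43 -0.37  0.08] M [ 0.023 -0.01   0.038] e6 -0.035 open 0.0466 grip 0.0
tool shift [0.104  0.0719 0.0657] turn -0.014 q6 total target -1.85
```

>>> drive_tool(rows=[[[0.0348, 0.024, 0], -0.014], [[0.0348, 0.024, 0], 0], [[0.0349, 0.0239, 0], 0], [[0, 0, 0.025], 0], [[0, 0, 0.025], 0], [[0, 0, 0.0157], 0], [[0, 0, 0], 0], [[0, 0, 0], 0], [[0, 0, 0], 0], [[0, 0, 0], 0]])

```text
t: 28.0
tool_pos: [0.4641, 0.0058, 0.1706]
tool_rot: [-0.217, 3.132, -0.001]
contact_force: [-0.5, -0.4, -0.1]
opening: 0.0469
grip_force: 0.0
```

>>> drive_tool(rows=[[[0, 0, 0], 0], [[0, 0, 0], 0], [[0, 0, 0], 0], [[0, 0, 0], 0], [[0, 0, 0], 0], [[0, 0, 0], 0]], jaw=1.0)

```text
t: 28.6
tool_pos: [0.4635, 0.0066, 0.1698]
tool_rot: [-0.219, 3.133, 0.003]
contact_force: [0.0, 5.6, 3.7]
opening: 0.0093
grip_force: 41.9
```

```bash
python3 -c "from h import *; rep('C',.169)"
```

```text
t28.60 pos [0.4635 0.0066 0.1698] yaw -3.002 q6 -1.858 F [0.02 5.58 3.67] M [1.008 0.14  0.045] e6 0.023 open 0.0093 grip 41.9
tool shift [-0.0008  0.0007  0.0008] turn 0.003 q6 total target -1.85
```

>>> drive_tool(rows=[[[0, 0.0014, 0.0002], 0], [[0, 0, 0.0002], 0.14], [[0, 0, 0.0002], 0.14], [[0, 0, 0.0002], 0.14], [[0, 0, 0.0002], 0.14], [[0, 0, 0.0002], 0.14], [[0, 0, 0.0002], 0.14], [[0, 0, 0.0002], 0.14], [[0, 0, 0.0002], 0.14], [[0, 0, 0.0002], 0.14]])

```text
t: 29.6
tool_pos: [0.4634, 0.0073, 0.1678]
tool_rot: [1.677, 2.656, 0.0]
contact_force: [0.2, 2.6, 3.7]
opening: 0.0091
grip_force: 41.9
```

>>> drive_tool(rows=[[[0, 0, 0.0002], 0.12], [[0, 0, 0.0001], 0.12], [[0, 0, 0.0002], 0.12], [[0, 0, 0.0002], 0.12], [[0, 0, 0.0001], 0.12], [[0, 0, 0], 0], [[0, 0, 0], 0]])

```text
t: 30.3
tool_pos: [0.4634, 0.0074, 0.1669]
tool_rot: [2.379, 2.051, 0.001]
contact_force: [1.0, 2.8, 2.6]
opening: 0.0092
grip_force: 41.8
```

```bash
python3 -c "from h import *; rep()"
```

```text
t30.30 pos [0.4634 0.0074 0.1669] yaw 1.423 q6 0.002 F [0.99 2.85 2.56] M [0.642 0.016 0.063] e6 0.063 open 0.0092 grip 41.8
```

Turned 1.86 rad, running torque.

>>> drive_tool(rows=[[[0, 0, 0.0002], 0.12], [[0, 0, 0.0002], 0.12], [[0, 0, 0], 0], [[0, 0, 0], 0]])

```text
t: 30.7
tool_pos: [0.4634, 0.0074, 0.1665]
tool_rot: [2.606, 1.753, 0.001]
contact_force: [1.3, 3.8, 4.0]
opening: 0.0092
grip_force: 42.0
```

```bash
python3 -c "from h import *; rep()"
```

```text
t30.70 pos [0.4634 0.0074 0.1665] yaw 1.184 q6 0.241 F [1.28 3.78 3.96] M [ 0.728 -0.051 -0.018] e6 0.047 open 0.0092 grip 42.0
```

>>> drive_tool(rows=[[[0, 0, 0.0002], 0.12], [[0, 0, 0.0002], 0.12], [[0, 0, 0], 0], [[0, 0, 0], 0]])

```text
t: 31.1
tool_pos: [0.4634, 0.0074, 0.1662]
tool_rot: [2.797, 1.43, 0.001]
contact_force: [0.4, 4.1, 5.5]
opening: 0.0093
grip_force: 42.1
```

```bash
python3 -c "from h import *; rep()"
```

```text
t31.10 pos [0.4634 0.0074 0.1662] yaw 0.945 q6 0.481 F [0.43 4.12 5.47] M [ 0.736 -0.099  0.198] e6 0.197 open 0.0093 grip 42.1
```

C comes up firm (+0.15). Release, lift and check.

>>> drive_tool(rows=[[[0, 0, 0], 0], [[0, 0, 0], 0], [[0, 0, 0], 0], [[0, 0, -0.03], 0], [[0, 0, -0.05], 0], [[0, 0, -0.05], 0], [[0.03, -0.03, -0.02], 0], [[0.03, -0.03, 0], 0], [[0, 0, 0], 0], [[0, 0, 0], 0]], jaw=0.3)

```text
t: 32.1
tool_pos: [0.4495, 0.0914, 0.315]
tool_rot: [2.798, 1.427, -0.002]
contact_force: [0.4, -0.7, -0.1]
opening: 0.0597
grip_force: 0.0
```

```bash
python3 -c "
from h import *; rep()
d=vision.get_image('scene'); cv2.imwrite('pics/scene2.png',cv2.resize(d['image'][150:290,200:400],None,fx=4,fy=4,interpolation=cv2.INTER_CUBIC))"
```

```text
t32.10 pos [0.4495 0.0914 0.315 ] yaw 0.943 q6 0.666 F [ 0.36 -0.68 -0.1 ] M [ 0.036  0.014 -0.004] e6 0.018 open 0.0597 grip 0.0
```

View pics/scene2.png

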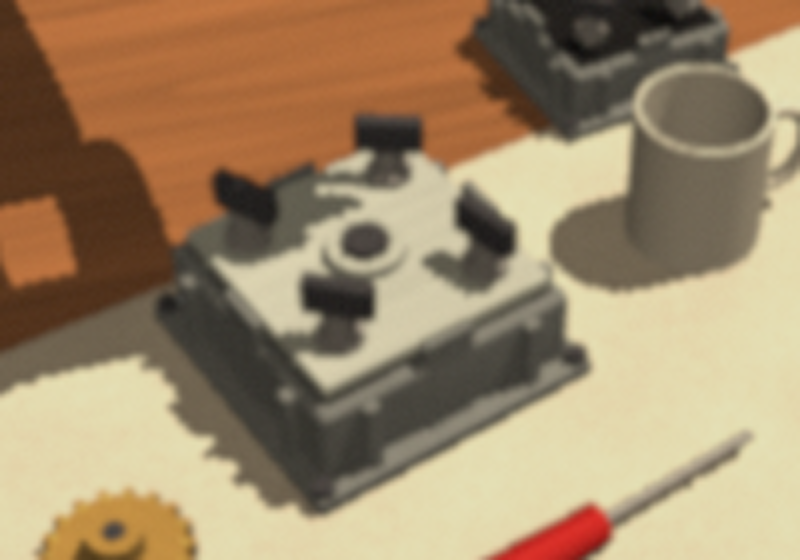

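The cover sits evenly home, and all four bars (crop 390,130; 245,195; 487,220; 338,297) are turned. The mug, gear and driver haven't moved, and the gripper is clear.

```bash
python3 -c "from station import ctrl; print(ctrl.finish_job())"
```

```text
the job is handed in; nothing more can be done
None
```

I tightened all four nuts in cross order (B and D, then A and C), stopping each at a clear torque rise of about 0.10 to 0.19 N m, then let go with the arm clear and handed the job in at about 32 s; no verdict came back.

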